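Set the rotary board stage to its red pointer

ROBOT

A 7-joint arm with a two-finger parallel gripper is mounted at the origin on the work surface. World frame = base frame: x ahead of the robot, y to its left, z up, the work surface at z = 0. Lengths are in mm, angles in rad, forces in N, time in s.
With the tool pointing down it reaches from about 400 to 875 mm from the base axis. Payload 6.5 kg.
Tool frame: the origin (TCP) lies at the very end of the fingers, on their centre line; the grasp point (between the pads) lies 19 mm behind it; z points along the fingers, y is the direction in which the jaws open and shut (so a half turn about z gives the same grasp; the last joint's range is limited). The gripper opens to 85 mm and grips with 20 to 120 N. Pads are 22 mm wide; open, the fingers measure 114 mm over their backs; the gripper's body (76 mm by 85 mm) begins 54 mm behind the grasp point. The pads swing forward as they close: fully open they stand 13 mm farther back than shut.
Start: joints at [-1.176, 0.536, -0.004, 1.538, 0.003, 1.067, -0.071], TCP at [289.026, 582.197, 231.29] pointing down, gripper open.
Joint ranges: [-2.7, 2.7], [-0.37, 2.16], [-1.27, 1.26], [0.24, 2.4], [-1.31, 4.45], [0.19, 1.91], [-2.76, 2.76]. Speed limits (rad/s): [2.39, 2.39, 3.14, 3.14, 3.14, 3.14, 3.14].

INTERFACE

Orientations are given as a unit quaternion [x, y, z, w].
In Python, from station import state, vision, order gives the robot as it stands.
- The arm moves only by the tool jog_arm, never from a script. Its argument "rows" is a list of rows, each a list of 5 numbers: the shift along the tool's x, y, z as a fraction of full scale, then the turn about the tool's z as a fraction of full scale, then the closure, from -1 (fully open) to 1 (shut). A call has 1 to 20 rows; each row is the pose to reach, as a shift and turn from the pose commanded when the call began, along the tool's axes at that moment; what a row does not reach only later rows make up. Full scale, the value 1, is 0.5 m for a shift and 120 degrees for a turn. A row lasts 1/10 s, in which the tool goes at most 50 mm and 8.59 degrees, less where a joint would pass 70% of its speed; a pose out of reach is approached as far as the arm can. A call with a number of a shift or a turn outside -1 to 1 is refused whole. A call with a gripper value outside its range is refused whole. The fingers move at their own pace and stop on an object; the grip force is fixed at half the most. Time passes only in rows, so rows that repeat a pose let the fingers close. It gives the time, the measured TCP pose, the force and the opening at its end, in the units of the state.
- state(): the state, without advancing time (a new reading comes with each control period).
- vision.read_camera(name): name is "scene" or "top"; returns the picture (400x640x3 uint8, blue, green, red); there is no depth.
- vision.camera_model(name): a dict with "camera_matrix" (3x3 intrinsics, pixels), "view" (4x4, takes a point from world to camera coordinates). Camera axes: x right, y down, z forward; pixel columns grow to the right and rows downward; lengths in mm; the calibration is good to about 2 mm. A picture is of the moment at which its call begins. camera_model takes no time and is no camera call.
- order.sign_off(): hands the job in, once; it reports no verdict.
The state is a dict: "clock": time; "joint_positions": joint angles; "qd": joint speeds; "joint_efforts": joint torques, N m; "tool_pos": TCP position; "ee_rot": TCP orientation; "force": force on the tool from outside, world axes, zero at the start; "wrist_torque": the same for the moment, N m; "width": opening from 0.0 (shut) to 1.0 (fully open).
Only numpy, scipy, OpenCV 4.12 (cv2) and the standard library are available. Lean on these libraries where they do the work, as an engineer would, in place of code of your own. Each camera call takes 0.05 s, during which the arm holds its last target.

TASK

Set the rotary board stage for the next inspection: with a fingertip, push its yellow-capped finger post round gently until the white index line on the dial plate is lined up with the tip of the red setting pointer, and leave it there. Push the post from its side and do not grip it; keep off the circuit board, leave the red pointer as it is set, and do not disturb the parts lying around.

Things in the scene. Friction and masses are not known exactly. Their poses are not given: they have to be found in the camera images.
- dial_axis (a point): Centre of the dial, at the height of the dial plate's flat top, 38 mm above the table. The rotary board stage is a grey round cast base 248 mm across (four small bolt ears reach 143 mm from the axis), bolted down, with a silver graduated ring (radius 97 to 119 mm, top 34 mm above the table, a black line every 10 degrees). Inside the ring turns the dark dial plate, 192 mm across. Z is up.
- dial (a joint): Angle of the dial plate on its base, rad, growing counter-clockwise seen from above. It turns level about the upright axis, more than a full turn either way, and its friction holds it where it is left: about 3 N pushed sideways on the finger post moves it and it does not coast.
- index_mark (a point): A point on the white index line, on the top of the dial plate, 88 mm from the axis. The line is 5 mm wide and runs radially from 56 to 94 mm from the axis; it is the only white line on the plate.
- finger_post (a point): Centre of the top of the finger post on the dial plate, 70 mm from the axis, straight across the plate from the index line. The post is an upright 14 mm steel pin with a 16 mm yellow cap; its top is 34 mm above the plate and 72 mm above the table, and its 22 mm foot is 3 mm high.
- pointer_tip (a point): The tip of the red setting pointer, 88 mm from the axis, 3 mm above the dial plate. The pointer is a 5 mm wide blade reaching inwards over the plate's rim from a red carriage (18 mm wide, 105 to 127 mm from the axis, top 43 mm above the table, with a steel clamp screw out to 134 mm) on the graduated ring; it is held by friction and shows the wanted setting. The index line is in line when it lies straight below this tip.
- board_centre (a point): Centre of the top face of a bare green circuit board, 58 x 48 x 3 mm, screwed on four stand-offs at the middle of the dial plate and turning with it; its underside is 8 mm above the plate, its screw heads end 13 mm above the plate, its corners are 38 mm from the axis.
- fuse_holder: Loose red plastic fuse holder standing upright, 26 mm across, 44 mm tall. Origin: centre of its underside.
- toggle_switch: Loose chrome toggle switch, body 30 x 22 x 20 mm, lever up to 51 mm. Origin: centre of its underside.
- resistor_block: Loose beige ceramic resistor block, 60 x 16 x 16 mm, long axis x. Origin: centre of its underside.
- grommet_cup: Loose black rubber grommet cup, 42 mm across, 30 mm tall. Origin: centre of its underside.
- spare_board: Loose green circuit board lying flat, 70 x 50 x 4 mm. Origin: centre of its underside.
- screwdriver: Loose screwdriver lying flat, 180 mm long, along its x. Origin: on the table under it.
- slotted_stand: Fixed wooden stand with six grooves, 170 x 100 mm, holding three upright boards that reach 87 mm above the table. Origin: centre of its underside.

How it is judged (in metres and radians):
At the end, for the whole second after the job is handed in: The dial plate is at rest with the white index line within 4.5 mm sideways (2.9 degrees) of straight below the red pointer's tip; the pointer is within 4 mm of where it was set; every loose part is within 20 mm of where it was (horizontal distance between index_mark and pointer_tip below 0.0045 m and velocity of joint dial between -0.02 and 0.02 rad/s and distance of pointer_tip from where it was at the start of the episode below 0.004 m and distance of each of fuse_holder, toggle_switch, resistor_block, grommet_cup, spare_board, screwdriver from where it was at the start of the episode below 0.02 m); the robot touches nothing.
It fails at once if the red pointer was moved more than 4 mm (distance of pointer_tip from where it was at the start of the episode above 0.004 m).
It fails at once if the circuit board on the dial was touched (more than 1 N) (contact force between any of the arm, the fingers and dial_c1 above 1 N).
It fails at once if the dial or its post was gripped or shoved hard (more than 25 N from the fingers) (contact force between the fingers and dial above 25 N).
It fails at once if a part lying around was moved more than 20 mm or lifted (distance of any of fuse_holder, toggle_switch, resistor_block, grommet_cup, spare_board, screwdriver from where it was at the start of the episode above 0.02 m).
It also fails if it takes over 48 s, if anything falls off the work surface, if the arm or the gripper's body presses on something with over 40 N, if the wrist force passes 120 N, or if a joint passes its speed limit or range.

## Working session

There is one attempt and no reset: what is moved stays moved. The work goes in short steps, Python scripts to look and compute and a tool call to move; the robot and the scene stay as the last step left them, time stands still between calls to the robot, and variables do not carry over. Pictures are saved under pics/ and viewed, and the job is handed in when it is done.

Besides the shell and the picture viewer there is one more tool, called after "Emit:" by a JSON object that holds its "name" and its "arguments", one argument or row to a line. jog_arm: Moves the arm, as the interface text tells. Shift numbers are shares of 0.5 m and turn numbers shares of 120 degrees, none past 1 either way. Its arguments: {"type":"object","properties":{"rows":{"type":"array"}},"required":["rows"]}

```bash
mkdir -p pics; python3 - <<'E'
from station import state, vision, order
import cv2
for n in ("scene","top"):
    cv2.imwrite(f"pics/{n}0.png",vision.read_camera(n))
    m=vision.camera_model(n);print(n,m)
print(state())
E
```

```text
scene {'camera_matrix': array([[470.41450877,   0.        , 321.89155136],
       [  0.        , 470.41450877, 192.91772436],
       [  0.        ,   0.        ,   1.        ]]), 'view': array([[ 5.27294001e-01,  8.49441514e-01,  2.02521995e-02,
        -3.01795227e+02],
       [ 5.88163996e-01, -3.47696085e-01, -7.30185282e-01,
        -2.71007962e+02],
       [-6.13208081e-01,  3.96933933e-01, -6.82948975e-01,
         2.00020668e+03],
       [ 0.00000000e+00,  0.00000000e+00,  0.00000000e+00,
         1.00000000e+00]])}
top {'camera_matrix': array([[401.45610813,   0.        , 311.74159121],
       [  0.        , 401.45610813, 202.94527385],
       [  0.        ,   0.        ,   1.        ]]), 'view': array([[-1.60883722e-02, -9.99718797e-01, -1.74210108e-02,
         3.48003163e+01],
       [-9.91122729e-01,  1.82448947e-02, -1.31692290e-01,
         5.48885512e+02],
       [ 1.31973103e-01,  1.51476451e-02, -9.91137553e-01,
         1.05578505e+03],
       [ 0.00000000e+00,  0.00000000e+00,  0.00000000e+00,
         1.00000000e+00]])}
{'clock': 0.1, 'joint_positions': array([-1.17617747,  0.5371215 , -0.00444817,  1.53874995,  0.00260996,
        1.06731784, -0.07119498]), 'qd': array([-1.83419537e-03, -2.60801423e-03,  4.69944805e-06, -3.48407531e-03,
        1.10319111e-03,  1.32444778e-03, -4.00350553e-05]), 'joint_efforts': array([ 2.32501858e-03, -5.84558737e+01,  1.05167158e+00, -2.59776235e+01,
        1.26395372e-02,  4.58257680e-03, -2.89593356e-05]), 'tool_pos': array([288.80107665, 581.6853668 , 230.48997063]), 'ee_rot': array([ 2.28332413e-01,  9.73582907e-01, -7.86016592e-04, -1.22067264e-04]), 'force': array([ 0.49543603,  0.89390308, -0.19988237]), 'wrist_torque': array([-0.02089192, -0.03775997,  0.03315527]), 'width': 1.000982981645717}
```

View pics/scene0.png

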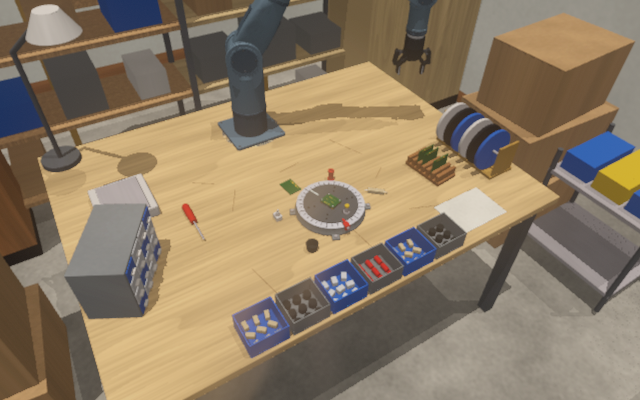

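View pics/top0.png

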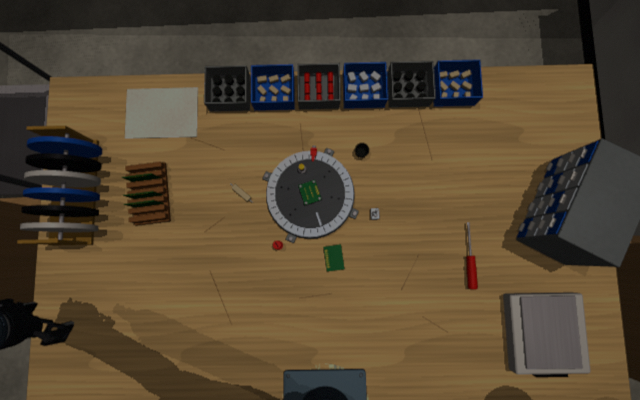

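The top view shows the dial at about (310,194), the post at (301,168), the white line at (318,219) and the red pointer at (314,153). The loose parts lie around it, and the arm is at far left. I'll measure these next.

```bash
cat > h.py <<'E'
import numpy as np, cv2
from station import state, vision
def ray(n,uv,z):
    m=vision.camera_model(n);K=m["camera_matrix"];V=m["view"];R=V[:3,:3];t=V[:3,3]
    c=-R.T@t; d=R.T@np.linalg.solve(K,np.array([uv[0],uv[1],1.]))
    return c+d*(z-c[2])/d[2]
def proj(n,p):
    m=vision.camera_model(n);q=m["camera_matrix"]@(m["view"][:3,:3]@np.array(p,float)+m["view"][:3,3]);return q[:2]/q[2]
def blobs(im,mask,box,amin=3,w=None):
    x0,y0,x1,y1=box; mm=np.zeros_like(mask);mm[y0:y1,x0:x1]=mask[y0:y1,x0:x1]
    k,l,s,c=cv2.connectedComponentsWithStats(mm)
    return [(s[i,4],c[i].round(2),s[i,:4]) for i in range(1,k) if s[i,4]>=amin]
E
python3 - <<'E'
import cv2,numpy as np
from h import *
im=cv2.imread("pics/top0.png");cv2.imwrite("pics/t0c.png",cv2.resize(im[140:250,225:390],None,fx=4.8,fy=4.8,interpolation=cv2.INTER_CUBIC))
s=cv2.imread("pics/scene0.png");cv2.imwrite("pics/s0c.png",cv2.resize(s[160:260,265:395],None,fx=6,fy=6,interpolation=cv2.INTER_CUBIC))
hsv=cv2.cvtColor(im,cv2.COLOR_BGR2HSV)
box=(225,140,390,250)
red=(cv2.inRange(hsv,(0,150,80),(8,255,255))|cv2.inRange(hsv,(172,150,80),(180,255,255)))
yel=cv2.inRange(hsv,(18,120,110),(33,255,255))
sil=cv2.inRange(hsv,(0,0,125),(180,45,255))
for nm,m in (("red",red),("yel",yel),("sil",sil)): print(nm,blobs(im,m,box,4))
E
```

```text
red [(np.int32(56), array([313.2 , 152.61]), array([311, 148,   6,  13], dtype=int32)), (np.int32(78), array([277.4 , 244.81]), array([273, 241,  10,   9], dtype=int32))]
yel [(np.int32(4476), array([279.43, 204.5 ]), array([225, 140, 165, 110], dtype=int32)), (np.int32(1801), array([362.58, 167.94]), array([304, 140,  86,  67], dtype=int32)), (np.int32(38), array([270.24, 145.26]), array([266, 142,   9,   8], dtype=int32)), (np.int32(6), array([262.5 , 148.17]), array([261, 147,   4,   3], dtype=int32)), (np.int32(20), array([298.1, 147.7]), array([294, 146,   8,   5], dtype=int32)), (np.int32(7), array([387.  , 151.43]), array([385, 151,   5,   2], dtype=int32)), (np.int32(19), array([301.  , 166.21]), array([299, 164,   5,   5], dtype=int32)), (np.int32(6), array([225. , 181.5]), array([225, 179,   1,   6], dtype=int32)), (np.int32(8), array([261.62, 181.  ]), array([260, 179,   4,   4], dtype=int32)), (np.int32(15), array([386.27, 207.93]), array([383, 207,   7,   3], dtype=int32)), (np.int32(16), array([385.12, 212.44]), array([381, 212,   9,   2], dtype=int32)), (np.int32(5), a
[... 525 characters left out ...]
17, 152,  19,  13], dtype=int32)), (np.int32(207), array([280.42, 168.9 ]), array([269, 154,  27,  33], dtype=int32)), (np.int32(225), array([344.84, 178.96]), array([334, 161,  19,  38], dtype=int32)), (np.int32(99), array([270.91, 197.4 ]), array([268, 188,   8,  20], dtype=int32)), (np.int32(228), array([339.18, 216.52]), array([324, 200,  28,  33], dtype=int32)), (np.int32(99), array([277.82, 215.87]), array([271, 208,  16,  17], dtype=int32)), (np.int32(5), array([372.8, 209.4]), array([372, 209,   3,   2], dtype=int32)), (np.int32(112), array([293.71, 228.7 ]), array([284, 222,  20,  13], dtype=int32)), (np.int32(118), array([313.72, 231.79]), array([304, 227,  21,   9], dtype=int32))]
```

```bash
ls -la pics
```

```text
total 1272
drwxr-xr-x 2 agent agent   4096 Dec  7 01:23 .
drwxr-xr-x 3 agent agent   4096 Dec  7 01:23 ..
-rw-r--r-- 1 agent agent 332621 Dec  7 01:23 s0c.png
-rw-r--r-- 1 agent agent 334384 Dec  7 01:22 scene0.png
-rw-r--r-- 1 agent agent 318366 Dec  7 01:23 t0c.png
-rw-r--r-- 1 agent agent 302022 Dec  7 01:22 top0.png
```

View pics/t0c.png

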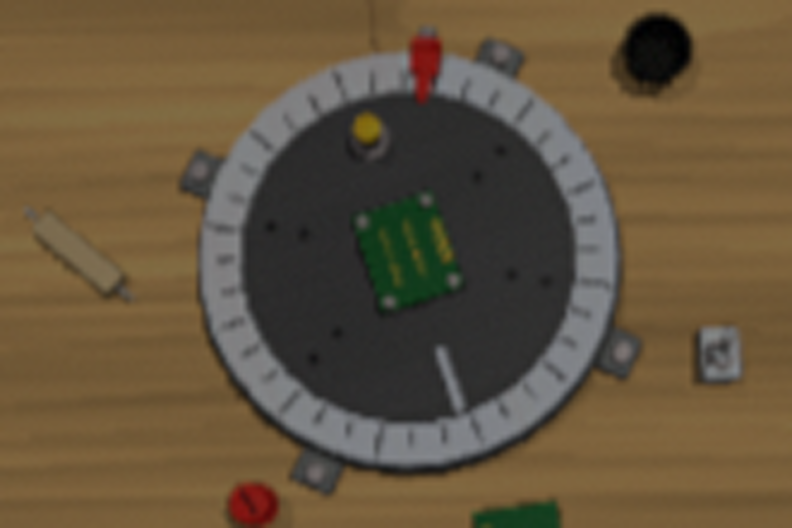

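View pics/s0c.png

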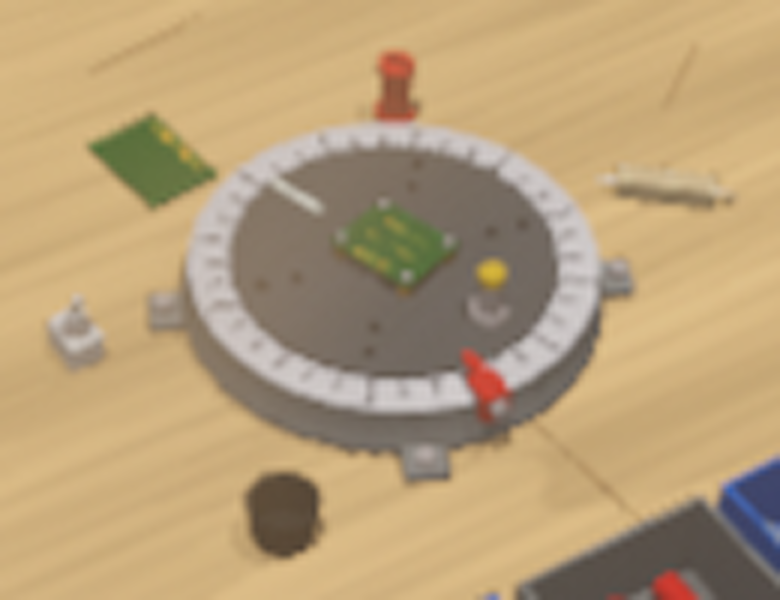

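The top view is the sharper one. The post is just counter-clockwise of the pointer and the index line is on the far side. Turning counter-clockwise keeps the post away from the pointer. Now the measured angles.

```bash
cat >> h.py <<'E'
def measure(im,n="top",verbose=True,C0=None):
    S=8
    x0,y0,x1,y1=(225,135,395,255)
    big=cv2.resize(im[y0:y1,x0:x1],None,fx=S,fy=S,interpolation=cv2.INTER_CUBIC)
    px=lambda c:((c[0]+.5)/S-.5+x0,(c[1]+.5)/S-.5+y0)
    hsv=cv2.cvtColor(big,cv2.COLOR_BGR2HSV)
    red=(cv2.inRange(hsv,(0,150,70),(8,255,255))|cv2.inRange(hsv,(172,150,70),(180,255,255)))
    yel=cv2.inRange(hsv,(20,150,90),(33,255,255))
    if C0 is None:
        # plate: dark, low-sat area -> outer contour
        dark=cv2.inRange(hsv,(0,0,0),(180,110,95))
        dark=cv2.morphologyEx(dark,cv2.MORPH_OPEN,np.ones((25,25),np.uint8))
        cs,_=cv2.findContours(dark,cv2.RETR_EXTERNAL,cv2.CHAIN_APPROX_NONE)
        c=max(cs,key=cv2.contourArea); hull=cv2.convexHull(c)
        P=np.array([ray(n,px(p[0]),38)[:2] for p in c[::5]])
        from scipy.optimize import least_squares
        r=least_squares(lambda q:np.hypot(P[:,0]-q[0],P[:,1]-q[1])-q[2],[P[:,0].mean(),P[:,1].mean(),96],loss='soft_l1')
        C=r.x[:2]
        if verbose: print("plate fit",r.x.round(1),"med resid",np.median(abs(r.fun)).round(2))
    else: C=np.array(C0)
    def pts(mask,z):
        v,u=np.nonzero(mask); m=vision.camera_model(n)
        return np.array([ray(n,px((a,b)),z)[:2] for a,b in zip(u[::3],v[::3])])
    out={"C":C}
    A=lambda d:np.degrees(np.arctan2(d[1],d[0]))
    for nm,mask,z,lo,hi in (("post",yel,72,50,92),("ptr",red,41,80,140)):
        p=pts(mask,z); d=p-C; R=np.hypot(*d.T); p=p[(R>lo)&(R<hi)]
        m=p.mean(0)-C; out[nm]=p.mean(0)
        if verbose: print(nm,len(p),p.mean(0).round(1),"r",np.hypot(*m).round(1),"ang",A(m).round(2))
        if nm=="ptr":
            R=np.hypot(*(p-C).T); q=p[R<102]
            print(" blade only",q.mean(0).round(1),"ang",A(q.mean(0)-C).round(2),"rmin",R.min().round(1))
    g=cv2.inRange(hsv,(0,0,100),(180,60,255))
    p=pts(g,38);R=np.hypot(*(p-C).T);p=p[(R>54)&(R<91)]
    m=np.median(p,0);p=p[np.hypot(*(p-m).T)<25]
    m=p.mean(0)-C; print("idx",len(p),p.mean(0).round(1),"r",np.hypot(*m).round(1),"ang",A(m).round(2)); out["idx"]=p.mean(0)
    return out
E
python3 - <<'E'
from h import *
o=measure(cv2.imread("pics/top0.png"))
E
```

```text
plate fit [577.4  31.   95.2] med resid 0.56
post 513 [644.4  51.9] r 70.2 ang 17.34Traceback (most recent call last):
  File "<stdin>", line 2, in <module>
  File "h.py", line 39, in measure
    p=pts(mask,z); d=p-C; R=np.hypot(*d.T); p=p[(R>lo)&(R<hi)]
  File "h.py", line 35, in pts
    return np.array([ray(n,px((a,b)),z)[:2] for a,b in zip(u[::3],v[::3])])
                     ~~~^^^^^^^^^^^^^^^
  File "h.py", line 4, in ray
    m=vision.camera_model(n);K=m["camera_matrix"];V=m["view"];R=V[:3,:3];t=V[:3,3]
ValueError: time passes only in moves, steps and waits
```

```bash
python3 - <<'E'
s=open('h.py').read()
s=s.replace("from station import state, vision\n","from station import state, vision\nimport functools\nCM=functools.lru_cache(None)(vision.camera_model)\n").replace("m=vision.camera_model(n)","m=CM(n)")
open('h.py','w').write(s)
E
python3 - <<'E'
from h import *
o=measure(cv2.imread("pics/top0.png"))
print(state()["clock"])
E
```

```text
plate fit [577.4  31.   95.2] med resid 0.56
post 513 [644.4  51.9] r 70.2 ang 17.34
ptr 1277 [688.2  19.3] r 111.4 ang -6.02
 blade only [672.4  21. ] ang -6.03 rmin 88.2
idx 489 [506.7   8.4] r 74.2 ang -162.26
0.1
```

The measurements agree with each other. The axis is at (577,31), the post at 17.4°, the index line at −162.3° and the pointer at −6.0°. That means a turn of about 156° counter-clockwise. I'll shut the gripper and carry it over high up.

Emit:
{"name": "jog_arm", "arguments": {
  "rows": [
    [-0.06,-0.035,0,0.06,1],
    [-0.12,-0.07,0,0.12,1],
    [-0.18,-0.105,0,0.18,1],
    [-0.24,-0.14,0,0.24,1],
    [-0.3,-0.175,0,0.3,1],
    [-0.36,-0.21,0,0.36,1],
    [-0.42,-0.245,0,0.42,1],
    [-0.48,-0.28,0,0.48,1],
    [-0.54,-0.315,0,0.54,1],
    [-0.6,-0.35,0,0.6,1],
    [-0.66,-0.385,0,0.66,1],
    [-0.69,-0.41,0,0.68,1],
    [-0.69,-0.41,0,0.68,1],
    [-0.69,-0.41,0,0.68,1],
    [-0.69,-0.41,0,0.68,1]
  ]
}}

```text
clock: 1.6
tool_pos: [505.8, 247.1, 231.1]
ee_rot: [0.808, 0.589, -0.0, -0.001]
force: [-0.2, 0.2, 0.2]
width: 0.0
```

```bash
cat >> h.py <<'E'
def axes():
    from scipy.spatial.transform import Rotation as R
    s=state(); M=R.from_quat(s["ee_rot"]).as_matrix(); return s,M
def togo(target,heading):
    s,M=axes(); d=M.T@(np.array(target)-s["tool_pos"]); h=np.degrees(np.arctan2(M[1,0],M[0,0]))
    turn=(h-heading+180)%360-180
    print("pos",s["tool_pos"].round(1),"head",h.round(1),"F",s["force"].round(1),"t",s["clock"],"q",s["joint_positions"].round(2),"w",round(s["width"],2))
    print("shift",(d/500).round(3),"turn",(turn/120).round(3))
E
python3 -c "
from h import *
togo([654,20,231],17.5)"
```

```text
pos [505.8 247.1 231.1] head 72.2 F [-0.2  0.2  0.2] t 1.6 q [-0.84  0.41  0.4   1.79 -0.19  0.98 -0.68] w 0.0
shift [-0.342  0.421 -0.   ] turn 0.456
```

Emit:
{"name": "jog_arm", "arguments": {
  "rows": [
    [-0.04,0.05,0,0.05,1],
    [-0.08,0.1,0,0.1,1],
    [-0.12,0.15,0,0.15,1],
    [-0.16,0.2,0,0.2,1],
    [-0.2,0.25,0,0.25,1],
    [-0.24,0.3,0,0.3,1],
    [-0.28,0.35,0.03,0.36,1],
    [-0.32,0.39,0.06,0.42,1],
    [-0.342,0.421,0.1,0.456,1],
    [-0.342,0.421,0.14,0.456,1],
    [-0.342,0.421,0.18,0.456,1],
    [-0.342,0.421,0.2,0.456,1],
    [-0.342,0.421,0.2,0.456,1],
    [-0.342,0.421,0.2,0.456,1]
  ]
}}

```text
clock: 3.0
tool_pos: [654.6, 18.3, 131.9]
ee_rot: [0.989, 0.151, 0.0, -0.0]
force: [-0.3, 0.6, 0.4]
width: -0.0
```

```bash
python3 -c "
from h import *
togo([654,20,57],17.5)
im=vision.read_camera('top');cv2.imwrite('pics/t1c.png',cv2.resize(im[130:260,225:395],None,fx=4.5,fy=4.5,interpolation=cv2.INTER_CUBIC))
im=vision.read_camera('scene');cv2.imwrite('pics/s1c.png',cv2.resize(im[140:260,255:405],None,fx=5,fy=5,interpolation=cv2.INTER_CUBIC))"
```

```text
pos [654.6  18.3 131.9] head 17.4 F [-0.3  0.6  0.4] t 3.0 q [-0.48  0.73  0.58  1.62 -0.47  0.93 -1.  ] w -0.0
shift [-0.    -0.004  0.15 ] turn -0.001
```

View pics/t1c.png

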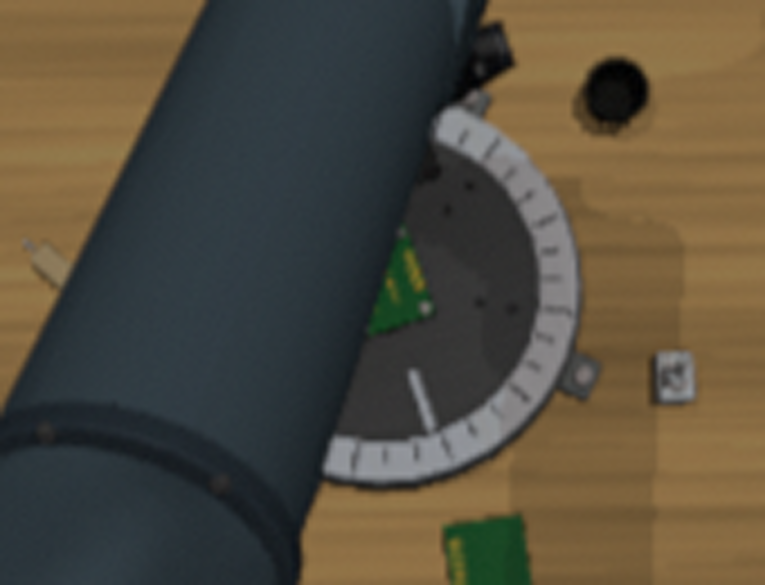

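View pics/s1c.png

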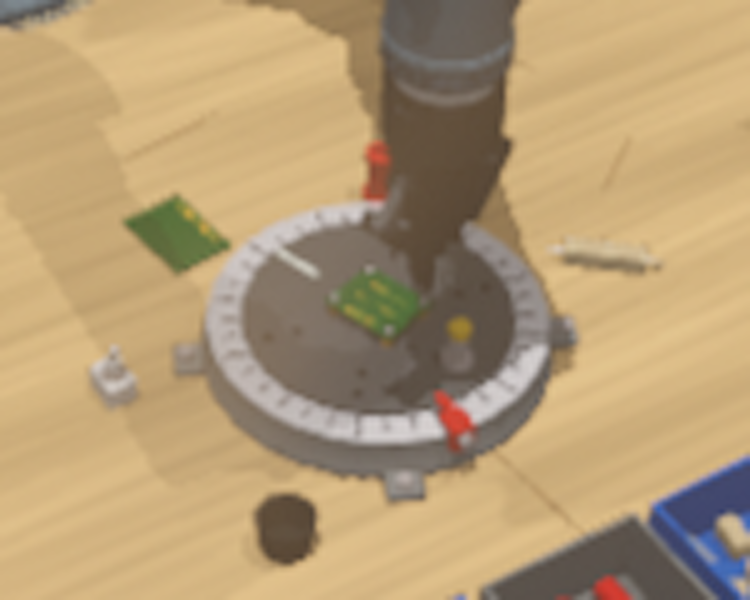

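In the scene crop, the shut fingertips hang at about (425,285), with the post at (460,330) and the pointer tip at (440,397). The arm hides them from the top camera. Descending on the clockwise side of the post.

Emit:
{"name": "jog_arm", "arguments": {
  "rows": [
    [0,0,0.04,0,1],
    [0,0,0.08,0,1],
    [0,0,0.11,0,1],
    [0,0,0.14,0,1],
    [0,0,0.15,0,1],
    [0,0,0.15,0,1]
  ]
}}

```text
clock: 3.7
tool_pos: [653.9, 17.4, 55.8]
ee_rot: [0.989, 0.15, -0.0, 0.0]
force: [-0.1, -0.9, -0.4]
width: 0.004
```

```bash
cat >> h.py <<'E'
C=np.array([577.4,31.0])
def path(ths,lag=22.5,r=70,z=57,hoff=-90):
    s,M=axes(); p0=s["tool_pos"]; h0=np.degrees(np.arctan2(M[1,0],M[0,0]))
    for th in ths:
        a=np.radians(th); u=np.array([np.cos(a),np.sin(a)]);t=np.array([-u[1],u[0]])
        P=np.r_[C+r*u-lag*t,z]; d=M.T@(P-p0)/500
        h=th+90+hoff; turn=(h0-h+180)%360-180
        print(th,P.round(0),"[%.3f, %.3f, %.3f, %.3f, 1],"%(*d,turn/120))
E
python3 -c "
from h import *
togo([654,20,57],17.5)
path([10,14,18,22,26,30,34,38,42,46,50,54,58,62,66,70])
im=vision.read_camera('scene');cv2.imwrite('pics/s2c.png',cv2.resize(im[140:260,255:405],None,fx=5,fy=5,interpolation=cv2.INTER_CUBIC))"
```

```text
pos [653.9  17.4  55.8] head 17.3 F [-0.1 -0.9 -0.4] t 3.7 q [-0.44  0.83  0.52  1.65 -0.53  0.81 -0.95] w 0.0
shift [ 0.002 -0.005 -0.002] turn -0.002
10 [650.  21.  57.] [-0.005, -0.009, -0.002, 0.061, 1],
14 [651.  26.  57.] [-0.001, -0.018, -0.002, 0.027, 1],
18 [651.  31.  57.] [0.002, -0.028, -0.002, -0.006, 1],
22 [651.  36.  57.] [0.005, -0.038, -0.002, -0.039, 1],
26 [650.  41.  57.] [0.007, -0.048, -0.002, -0.073, 1],
30 [649.  47.  57.] [0.008, -0.058, -0.002, -0.106, 1],
34 [648.  51.  57.] [0.009, -0.069, -0.002, -0.139, 1],
38 [646.  56.  57.] [0.009, -0.079, -0.002, -0.173, 1],
42 [644.  61.  57.] [0.008, -0.089, -0.002, -0.206, 1],
46 [642.  66.  57.] [0.006, -0.099, -0.002, -0.239, 1],
50 [640.  70.  57.] [0.004, -0.109, -0.002, -0.273, 1],
54 [637.  74.  57.] [0.001, -0.119, -0.002, -0.306, 1],
58 [634.  78.  57.] [-0.003, -0.129, -0.002, -0.339, 1],
62 [630.  82.  57.] [-0.007, -0.138, -0.002, -0.373, 1],
66 [626.  86.  57.] [-0.012, -0.147, -0.002, -0.406, 1],
70 [622.  89.  57.] [-0.018, -0.156, -0.002, -0.439, 1],
```

View pics/s2c.png

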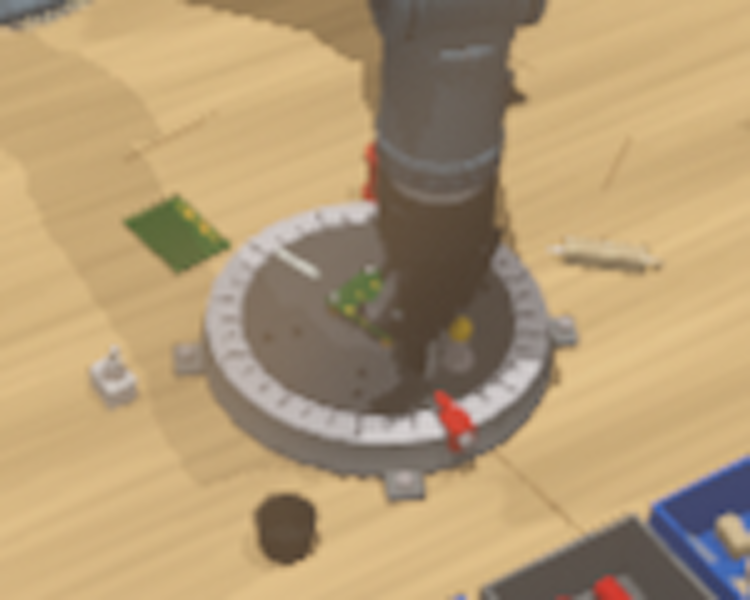

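The tip is down at crop (412,375), beside the post at (460,330) and clear of the pointer at (440,397). Starting the push slowly.

Emit:
{"name": "jog_arm", "arguments": {
  "rows": [
    [0,-0.01,0,0.02,1],
    [0,-0.018,0,0.01,1],
    [0.001,-0.023,0,0,1],
    [0.002,-0.028,0,-0.006,1],
    [0.003,-0.033,0,-0.02,1],
    [0.005,-0.038,0,-0.039,1],
    [0.006,-0.043,0,-0.056,1],
    [0.007,-0.048,0,-0.073,1],
    [0.008,-0.053,0,-0.09,1],
    [0.008,-0.058,0,-0.106,1],
    [0.009,-0.064,0,-0.123,1],
    [0.009,-0.069,0,-0.139,1],
    [0.009,-0.069,0,-0.139,1]
  ]
}}

```text
clock: 5.05
tool_pos: [648.1, 52.6, 56.2]
ee_rot: [0.956, 0.293, -0.0, -0.0]
force: [1.1, -1.3, 1.2]
width: -0.002
```

```bash
python3 -c "
from h import *
path([38,42,46,50,54,58,62,66,70,74,78,82,86,90,94])
togo([654,20,57],17.5)
im=vision.read_camera('scene');cv2.imwrite('pics/s3c.png',cv2.resize(im[140:260,255:405],None,fx=5,fy=5,interpolation=cv2.INTER_CUBIC))"
```

```text
38 [646.  56.  57.] [0.001, -0.008, -0.002, -0.033, 1],
42 [644.  61.  57.] [0.004, -0.018, -0.002, -0.066, 1],
46 [642.  66.  57.] [0.005, -0.028, -0.002, -0.099, 1],
50 [640.  70.  57.] [0.006, -0.038, -0.002, -0.133, 1],
54 [637.  74.  57.] [0.006, -0.049, -0.002, -0.166, 1],
58 [634.  78.  57.] [0.005, -0.059, -0.002, -0.199, 1],
62 [630.  82.  57.] [0.003, -0.069, -0.002, -0.233, 1],
66 [626.  86.  57.] [0.001, -0.079, -0.002, -0.266, 1],
70 [622.  89.  57.] [-0.002, -0.089, -0.002, -0.299, 1],
74 [618.  92.  57.] [-0.005, -0.099, -0.001, -0.333, 1],
78 [614.  95.  57.] [-0.009, -0.108, -0.001, -0.366, 1],
82 [609.  97.  57.] [-0.014, -0.117, -0.001, -0.399, 1],
86 [605.  99.  57.] [-0.020, -0.126, -0.001, -0.433, 1],
90 [600. 101.  57.] [-0.026, -0.134, -0.001, -0.466, 1],
94 [595. 102.  57.] [-0.032, -0.142, -0.001, -0.499, 1],
pos [648.1  52.6  56.2] head 34.1 F [ 1.1 -1.3  1.2] t 5.05 q [-0.46  0.8   0.45  1.66 -0.46  0.79 -0.77] w -0.0
shift [-0.027  0.061 -0.002] turn 0.138
```

View pics/s3c.png

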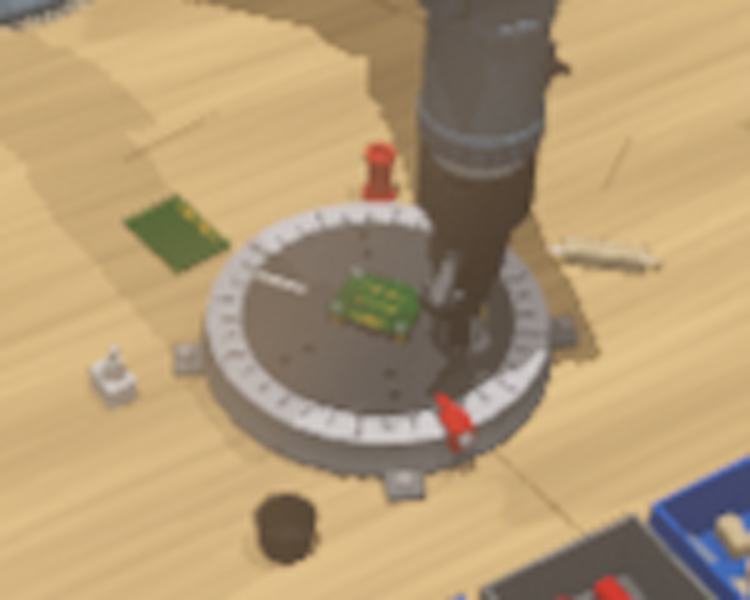

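The plate is turning: the white line moved from about (298,262) to (283,280), and the force is about 2 N. Continuing the arc.

Emit:
{"name": "jog_arm", "arguments": {
  "rows": [
    [0.001,-0.008,0,-0.033,1],
    [0.004,-0.018,0,-0.066,1],
    [0.005,-0.028,0,-0.1,1],
    [0.006,-0.038,0,-0.133,1],
    [0.006,-0.049,0,-0.166,1],
    [0.005,-0.059,0,-0.2,1],
    [0.003,-0.069,0,-0.233,1],
    [0.001,-0.079,0,-0.266,1],
    [-0.002,-0.089,0,-0.3,1],
    [-0.005,-0.099,0,-0.333,1],
    [-0.009,-0.108,0,-0.366,1],
    [-0.014,-0.117,0,-0.4,1],
    [-0.02,-0.126,0,-0.433,1],
    [-0.026,-0.134,0,-0.466,1],
    [-0.032,-0.142,0,-0.5,1]
  ]
}}

```text
clock: 6.6
tool_pos: [595.9, 102.1, 56.4]
ee_rot: [0.681, 0.732, 0.001, 0.0]
force: [3.5, -2.1, -0.0]
width: 0.001
```

```bash
cat >> h.py <<'E'
def idx_scene(im,z=38):
    # white line on plate seen by scene camera
    S=6;x0,y0,x1,y1=(280,170,390,250)
    big=cv2.resize(im[y0:y1,x0:x1],None,fx=S,fy=S,interpolation=cv2.INTER_CUBIC).astype(int)
    hsv=cv2.cvtColor(big.clip(0,255).astype(np.uint8),cv2.COLOR_BGR2HSV)
    v,u=np.nonzero((hsv[...,2]>135)&(hsv[...,1]<75))
    p=np.array([ray("scene",((a+.5)/S-.5+x0,(b+.5)/S-.5+y0),z)[:2] for a,b in zip(u,v)])
    R=np.hypot(*(p-C).T);p=p[(R>50)&(R<88)]
    if len(p)<10: print("no line");return
    m=np.median(p,0);p=p[np.hypot(*(p-m).T)<28];d=p.mean(0)-C
    print("scene idx n",len(p),"r",np.hypot(*d).round(1),"ang",np.degrees(np.arctan2(d[1],d[0])).round(1))
E
python3 -c "
from h import *
path([98,102,106,110,114,118,122,126,130,134,138])
togo([654,20,57],17.5)
im=vision.read_camera('scene');cv2.imwrite('pics/s4c.png',cv2.resize(im[140:260,255:405],None,fx=5,fy=5,interpolation=cv2.INTER_CUBIC))
cv2.imwrite('pics/top4.png',vision.read_camera('top'))
idx_scene(cv2.imread('pics/scene0.png'));idx_scene(im)"
```

```text
98 [590. 103.  57.] [0.004, -0.012, -0.001, -0.032, 1],
102 [585. 104.  57.] [0.006, -0.022, -0.001, -0.066, 1],
106 [580. 104.  57.] [0.007, -0.032, -0.001, -0.099, 1],
110 [575. 104.  57.] [0.008, -0.042, -0.001, -0.132, 1],
114 [569. 104.  57.] [0.008, -0.052, -0.001, -0.166, 1],
118 [564. 103.  57.] [0.007, -0.063, -0.001, -0.199, 1],
122 [559. 102.  57.] [0.006, -0.073, -0.001, -0.232, 1],
126 [554. 101.  57.] [0.003, -0.083, -0.001, -0.266, 1],
130 [550.  99.  57.] [0.001, -0.093, -0.001, -0.299, 1],
134 [545.  97.  57.] [-0.003, -0.102, -0.001, -0.332, 1],
138 [540.  95.  57.] [-0.007, -0.112, -0.001, -0.366, 1],
pos [595.9 102.1  56.4] head 94.1 F [ 3.5 -2.1 -0. ] t 6.6 q [-0.38  0.7   0.19  1.78 -0.19  0.68 -0.01] w 0.0
shift [-0.172  0.104 -0.001] turn 0.638
scene idx n 1020 r 70.3 ang -160.8
scene idx n 1150 r 74.2 ang -88.5
```

View pics/s4c.png

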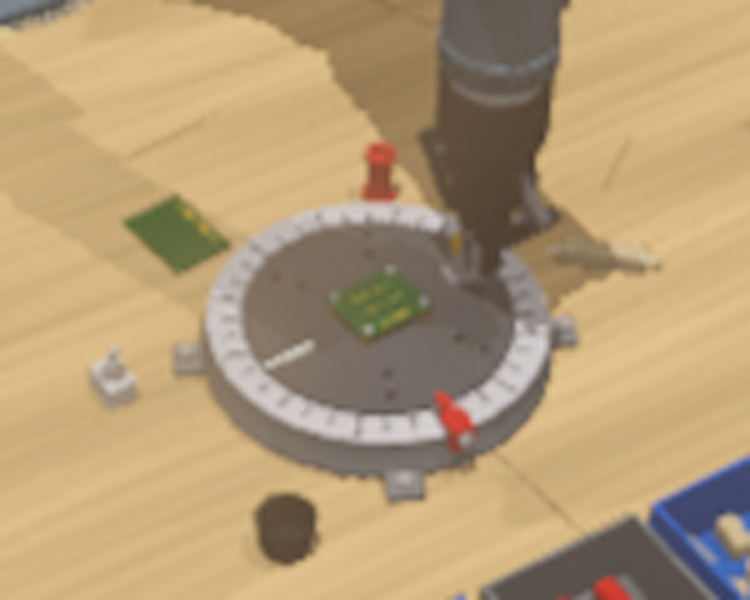

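The line is now at about −88° by the scene camera, while my path angle reads 94 for the post. The finger is roughly 2° thinner than I assumed. Continuing.

Emit:
{"name": "jog_arm", "arguments": {
  "rows": [
    [0.004,-0.012,0,-0.032,1],
    [0.006,-0.022,0,-0.066,1],
    [0.007,-0.032,0,-0.1,1],
    [0.008,-0.042,0,-0.132,1],
    [0.008,-0.052,0,-0.166,1],
    [0.007,-0.063,0,-0.2,1],
    [0.006,-0.073,0,-0.232,1],
    [0.003,-0.083,0,-0.266,1],
    [0.001,-0.093,0,-0.3,1],
    [-0.003,-0.102,0,-0.332,1],
    [-0.007,-0.112,0,-0.366,1]
  ]
}}

```text
clock: 7.8
tool_pos: [540.7, 95.8, 56.6]
ee_rot: [0.359, 0.933, 0.001, 0.001]
force: [3.4, 0.9, -1.5]
width: 0.0
```

```bash
python3 -c "
from h import *
path([142,146,150,154,158,162,164,166,168,170])
togo([654,20,57],17.5)
im=vision.read_camera('scene');cv2.imwrite('pics/s5c.png',cv2.resize(im[140:260,255:405],None,fx=5,fy=5,interpolation=cv2.INTER_CUBIC))
cv2.imwrite('pics/top5.png',vision.read_camera('top'))
idx_scene(im)"
```

```text
142 [536.  92.  57.] [0.002, -0.012, -0.001, -0.034, 1],
146 [532.  89.  57.] [0.004, -0.022, -0.001, -0.067, 1],
150 [528.  85.  57.] [0.005, -0.032, -0.001, -0.100, 1],
154 [524.  82.  57.] [0.006, -0.043, -0.001, -0.134, 1],
158 [521.  78.  57.] [0.006, -0.053, -0.001, -0.167, 1],
162 [518.  74.  57.] [0.005, -0.063, -0.001, -0.200, 1],
164 [516.  72.  57.] [0.004, -0.068, -0.001, -0.217, 1],
166 [515.  70.  57.] [0.003, -0.073, -0.001, -0.234, 1],
168 [514.  68.  57.] [0.002, -0.078, -0.001, -0.250, 1],
170 [512.  65.  57.] [0.001, -0.083, -0.001, -0.267, 1],
pos [540.7  95.8  56.6] head 138.0 F [ 3.4  0.9 -1.5] t 7.8 q [-0.25  0.62 -0.01  1.92  0.01  0.6   0.57] w 0.0
shift [-0.27   0.039 -0.001] turn 1.004
scene idx n 750 r 72.1 ang -44.1
```

View pics/s5c.png

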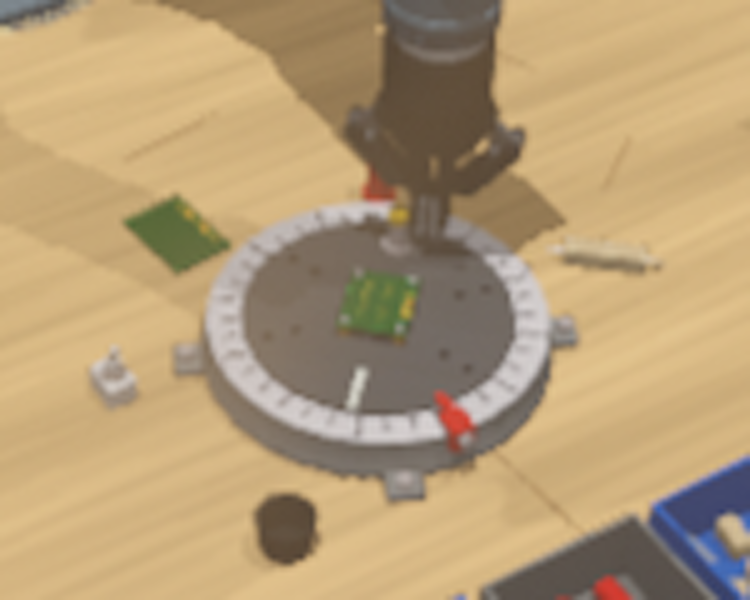

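View pics/top5.png

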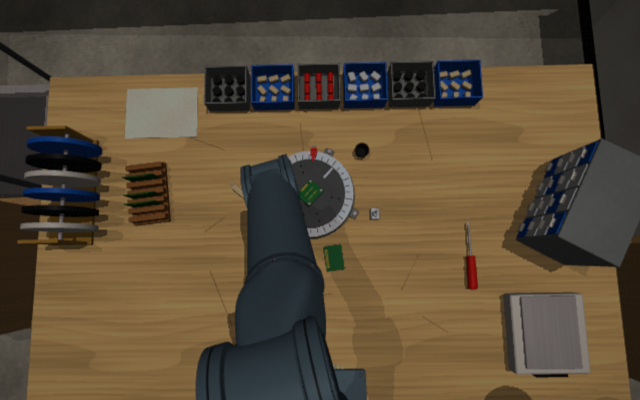

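Line at −44° by the scene camera, and both the line (330,172) and the pointer (314,155) are visible from the top. I'll go to about −14°, then measure from the top.

Emit:
{"name": "jog_arm", "arguments": {
  "rows": [
    [0.002,-0.012,0,-0.034,1],
    [0.004,-0.022,0,-0.067,1],
    [0.005,-0.032,0,-0.1,1],
    [0.006,-0.043,0,-0.134,1],
    [0.006,-0.053,0,-0.167,1],
    [0.005,-0.063,0,-0.2,1],
    [0.004,-0.068,0,-0.217,1],
    [0.003,-0.073,0,-0.234,1],
    [0.002,-0.078,0,-0.25,1],
    [0.002,-0.078,0,-0.25,1]
  ]
}}

```text
clock: 8.9
tool_pos: [512.5, 66.7, 56.3]
ee_rot: [0.106, 0.994, 0.0, -0.0]
force: [-0.6, 3.1, 1.2]
width: 0.004
```

```bash
sed -i 's/    v,u=np.nonzero(mask); m=CM(n)/    v,u=np.nonzero(mask)/; s/        p=pts(mask,z); d=p-C;/        p=pts(mask,z)\n        if len(p)==0: continue\n        d=p-C;/' h.py; sed -i 's/        m=p.mean(0)-C; out\[nm\]/        if len(p)==0: continue\n        m=p.mean(0)-C; out[nm]/' h.py; sed -n 28,60p h.py; python3 -c "
from h import *
path([169,170,171,172,173,174,175,176,177])
togo([654,20,57],17.5)
im=vision.read_camera('scene');cv2.imwrite('pics/s6c.png',cv2.resize(im[140:260,255:405],None,fx=5,fy=5,interpolation=cv2.INTER_CUBIC))
t=vision.read_camera('top');cv2.imwrite('pics/top6.png',t)
cv2.imwrite('pics/t6c.png',cv2.resize(t[130:260,225:395],None,fx=4.5,fy=4.5,interpolation=cv2.INTER_CUBIC))
idx_scene(im)
measure(cv2.imread('pics/top5.png'),C0=C)
measure(t,C0=C)"
```

```text
c=max(cs,key=cv2.contourArea); hull=cv2.convexHull(c)
        P=np.array([ray(n,px(p[0]),38)[:2] for p in c[::5]])
        from scipy.optimize import least_squares
        r=least_squares(lambda q:np.hypot(P[:,0]-q[0],P[:,1]-q[1])-q[2],[P[:,0].mean(),P[:,1].mean(),96],loss='soft_l1')
        C=r.x[:2]
        if verbose: print("plate fit",r.x.round(1),"med resid",np.median(abs(r.fun)).round(2))
    else: C=np.array(C0)
    def pts(mask,z):
        v,u=np.nonzero(mask)
        return np.array([ray(n,px((a,b)),z)[:2] for a,b in zip(u[::3],v[::3])])
    out={"C":C}
    A=lambda d:np.degrees(np.arctan2(d[1],d[0]))
    for nm,mask,z,lo,hi in (("post",yel,72,50,92),("ptr",red,41,80,140)):
        p=pts(mask,z)
        if len(p)==0: continue
        d=p-C; R=np.hypot(*d.T); p=p[(R>lo)&(R<hi)]
        if len(p)==0: continue
        m=p.mean(0)-C; out[nm]=p.mean(0)
        if verbose: print(nm,len(p),p.mean(0).round(1),"r",np.hypot(*m).round(1),"ang",A(m).round(2))
        if nm=="ptr":
            R=np.hypot(*(p-C).T); q=p[R<102]
            print(" blade only",q.mean(0).round(1),"ang",A(q.m
[... 874 characters left out ...]
0.002, -0.010, -0.001, -0.043, 1],
174 [510.  61.  57.] [0.002, -0.013, -0.001, -0.051, 1],
175 [510.  60.  57.] [0.003, -0.015, -0.001, -0.060, 1],
176 [509.  58.  57.] [0.003, -0.018, -0.001, -0.068, 1],
177 [509.  57.  57.] [0.003, -0.020, -0.001, -0.076, 1],
pos [512.5  66.7  56.3] head 167.8 F [-0.6  3.1  1.2] t 8.9 q [-0.1   0.59 -0.15  1.99  0.15  0.57  1.01] w 0.0
shift [-0.296 -0.032 -0.002] turn 1.253
scene idx n 721 r 71.9 ang -13.7
ptr 1267 [688.3  19.4] r 111.5 ang -5.99
 blade only [672.4  21.1] ang -5.95 rmin 88.6
idx 549 [632.  -18.9] r 74.0 ang -42.4
ptr 1273 [688.2  19.3] r 111.4 ang -6.01
 blade only [672.3  21.1] ang -5.96 rmin 88.3
idx 539 [649.1  15. ] r 73.5 ang -12.58
```

View pics/t6c.png

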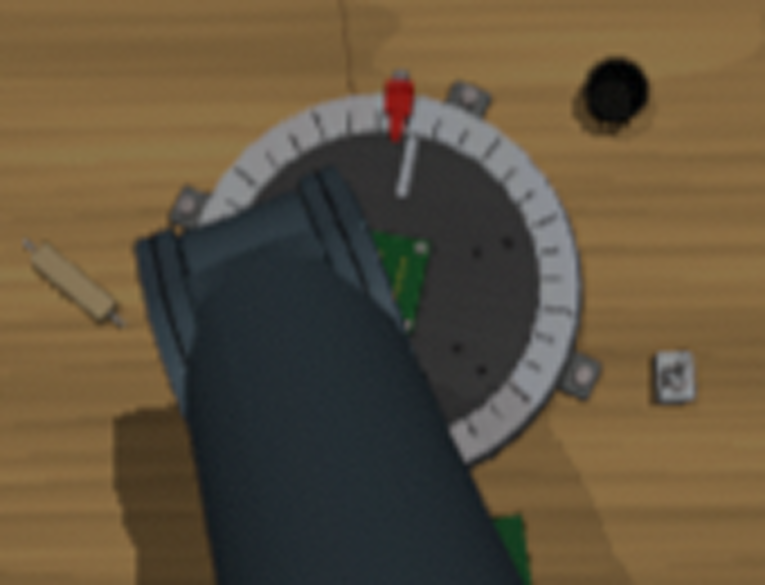

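View pics/s6c.png

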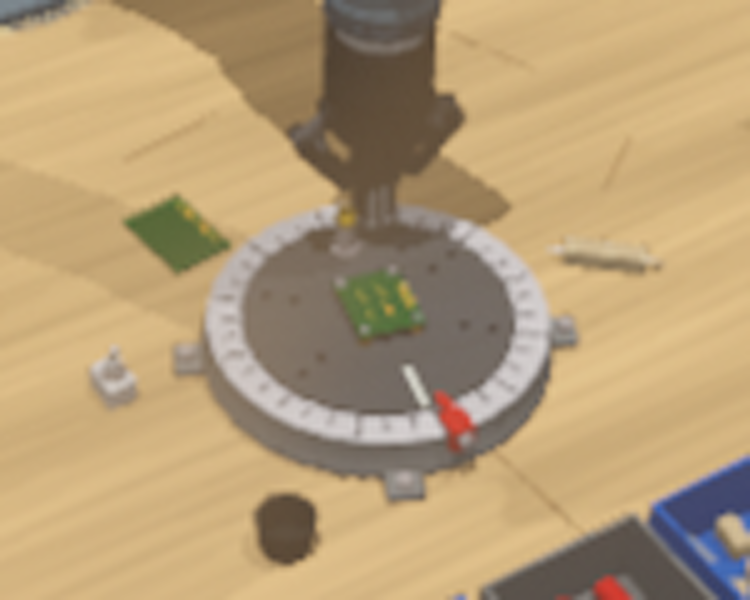

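From the top, the line is at −12.6° and the pointer at −6.0°, so 6.6° remain. I'll do about 5.5° slowly, then recheck.

Emit:
{"name": "jog_arm", "arguments": {
  "rows": [
    [0,-0.0025,0,-0.008,1],
    [0.001,-0.005,0,-0.016,1],
    [0.001,-0.0075,0,-0.024,1],
    [0.002,-0.01,0,-0.032,1],
    [0.002,-0.012,0,-0.04,1],
    [0.002,-0.0135,0,-0.046,1],
    [0.002,-0.0135,0,-0.046,1],
    [0.002,-0.0135,0,-0.046,1]
  ]
}}

```text
clock: 9.8
tool_pos: [510.4, 59.4, 56.2]
ee_rot: [0.058, 0.998, -0.0, -0.0]
force: [-1.2, 1.7, -0.2]
width: -0.004
```

```bash
python3 -c "
from h import *
togo([654,20,57],17.5)
t=vision.read_camera('top');cv2.imwrite('pics/top7.png',t)
idx_scene(vision.read_camera('scene'))
measure(t,C0=C)"
```

```text
pos [510.4  59.4  56.2] head 173.4 F [-1.2  1.7 -0.2] t 9.8 q [-0.07  0.59 -0.17  2.    0.18  0.57  1.09] w -0.0
shift [-0.294 -0.045 -0.002] turn 1.299
scene idx n 742 r 71.4 ang -7.6
ptr 1242 [688.7  19.3] r 111.9 ang -6.0
 blade only [673.2  21. ] ang -5.96 rmin 90.3
idx 483 [649.8  22.7] r 72.9 ang -6.56
```

Only 0.5° remains. One last 0.6 mm nudge, then I'll back straight off and lift.

Emit:
{"name": "jog_arm", "arguments": {
  "rows": [
    [0,-0.0012,0,-0.004,1],
    [0,-0.0012,0,-0.004,1],
    [0,0.004,0,-0.004,1],
    [0,0.015,0,-0.004,1],
    [0,0.03,0,-0.004,1],
    [0,0.04,0,-0.004,1],
    [0,0.04,-0.04,-0.004,1],
    [0,0.04,-0.1,-0.004,1],
    [0,0.04,-0.16,-0.004,1],
    [0,0.04,-0.22,-0.004,1],
    [0,0.04,-0.25,-0.004,1],
    [0,0.04,-0.25,-0.004,1]
  ]
}}

```text
clock: 11.1
tool_pos: [514.5, 80.3, 183.6]
ee_rot: [0.053, 0.999, 0.001, 0.002]
force: [0.6, -0.5, -0.2]
width: -0.0
```

```bash
python3 -c "
from h import *
togo([440,250,230],174)
t=vision.read_camera('top');cv2.imwrite('pics/top8.png',t)
im=vision.read_camera('scene');cv2.imwrite('pics/scene8.png',im)
idx_scene(im)
measure(t,C0=C)"
```

```text
pos [514.5  80.3 183.6] head 173.9 F [ 0.6 -0.5 -0.2] t 11.1 q [-0.06  0.39 -0.22  1.92  0.11  0.84  1.12] w -0.0
shift [ 0.184  0.322 -0.093] turn -0.001
scene idx n 788 r 69.1 ang 175.8
ptr 1240 [688.8  19.3] r 112.0 ang -5.99
 blade only [673.2  21.1] ang -5.93 rmin 90.3
idx 477 [649.8  22.8] r 72.8 ang -6.46
```

Moving the arm aside so I can see the whole dial and all the parts.

Emit:
{"name": "jog_arm", "arguments": {
  "rows": [
    [0.02,0.04,-0.04,0,1],
    [0.05,0.09,-0.08,0,1],
    [0.09,0.16,-0.09,0,1],
    [0.13,0.22,-0.09,0,1],
    [0.16,0.28,-0.09,0,1],
    [0.18,0.32,-0.09,0,1],
    [0.18,0.36,-0.09,0,1],
    [0.18,0.4,-0.09,0,1],
    [0.18,0.44,-0.09,0,1],
    [0.18,0.47,-0.09,0,1],
    [0.18,0.48,-0.09,0,1],
    [0.18,0.48,-0.09,0,1]
  ]
}}

```text
clock: 12.4
tool_pos: [448.4, 328.0, 225.5]
ee_rot: [0.053, 0.999, -0.0, -0.001]
force: [-0.1, -0.4, -0.5]
width: 0.002
```

```bash
python3 - <<'E'
from h import *
t=vision.read_camera('top');cv2.imwrite('pics/top9.png',t)
im=vision.read_camera('scene');cv2.imwrite('pics/scene9.png',im)
cv2.imwrite('pics/t9c.png',cv2.resize(t[130:260,225:395],None,fx=4.5,fy=4.5,interpolation=cv2.INTER_CUBIC))
cv2.imwrite('pics/s9c.png',cv2.resize(im[160:260,265:395],None,fx=6,fy=6,interpolation=cv2.INTER_CUBIC))
print(measure(t))
measure(t,C0=C)
d=cv2.absdiff(t,cv2.imread('pics/top0.png')).max(2)
m=((d>40)*255).astype(np.uint8)
for b in blobs(t,m,(120,60,520,300),6): print(b)
s=state();print(s['clock'],s['tool_pos'].round(0),abs(s['qd']).max())
E
```

```text
plate fit [577.1  31.   95. ] med resid 0.42
post 559 [508.2  39. ] r 69.3 ang 173.37
ptr 1245 [688.8  19.2] r 112.3 ang -6.01
 blade only [673.  21.] ang -5.93 rmin 90.6
idx 475 [649.7  22.8] r 73.0 ang -6.41
{'C': array([577.11661534,  30.98491254]), 'post': array([508.23209305,  38.98727944]), 'ptr': array([688.75613235,  19.22550595]), 'idx': array([649.70273706,  22.82797256])}
post 559 [508.2  39. ] r 69.6 ang 173.41
ptr 1245 [688.8  19.2] r 112.0 ang -6.04
 blade only [673.2  21. ] ang -5.97 rmin 90.3
idx 475 [649.7  22.8] r 72.8 ang -6.45
(np.int32(28), array([312.07, 166.64]), array([311, 161,   3,  12], dtype=int32))
(np.int32(26), array([301.15, 166.12]), array([299, 164,   6,   5], dtype=int32))
(np.int32(26), array([302.04, 191.15]), array([301, 187,   3,   9], dtype=int32))
(np.int32(20), array([316.65, 189.95]), array([315, 186,   4,   9], dtype=int32))
(np.int32(5710), array([155.12, 261.86]), array([120, 204,  94,  96], dtype=int32))
(np.int32(30), array([318.33, 218.8 ]), array([316, 212,   6,  14], dtype=int32))
(np.int32(41), array([307.34, 217.22]), array([304, 214,   7,   8], dtype=int32))
(np.int32(7), array([188.43, 260.86]), array([187, 260,   4,   3], dtype=int32))
12.5 [449. 327. 226.] 0.006481423032835754
```

View pics/t9c.png

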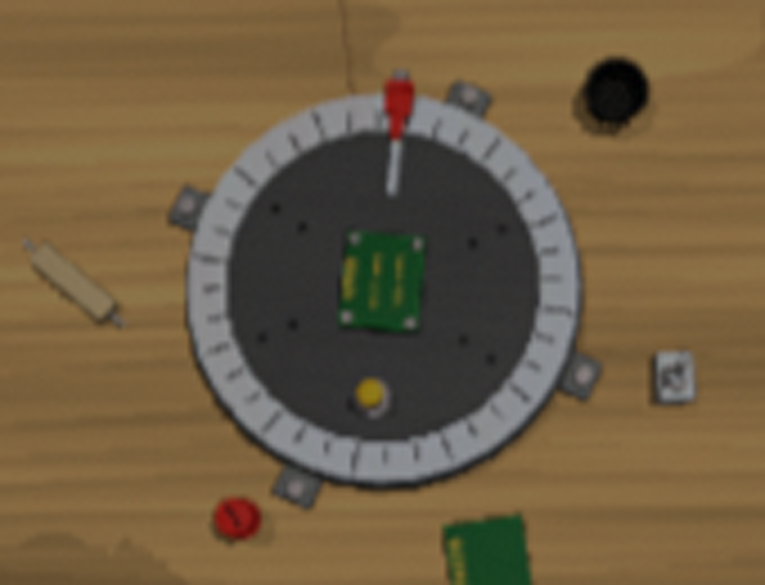

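View pics/s9c.png

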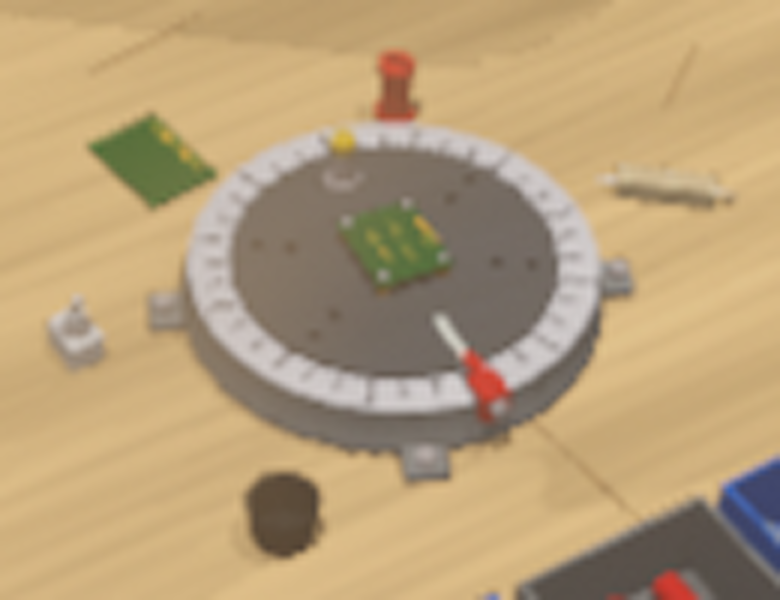

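In both views the white line runs straight into the pointer: top crop (394,165) under the tip at (396,138), scene crop (450,333) under the tip at (466,355). The only differences from the first picture are the dial, the arm and its shadow. Handing in.

```bash
python3 -c "
from station import order; print(order.sign_off())"
```

```text
the job is handed in; nothing more can be done
None
```

The dial is set: I pushed the yellow-capped post about 156° counter-clockwise with the shut fingertips, away from the red pointer. Then I backed off, lifted, moved the arm clear and handed the job in. The clock read 12.5 s at my last check, against the 48 s limit.

**Last checks (arm clear):**
- **Alignment:** from the top camera the line is at −6.4° and the pointer at −6.0°. That is about 0.7 mm sideways at the tip, against 4.5 mm allowed. The post's position puts the line at −6.6°, which agrees. In the scene camera the line also runs straight into the pointer tip.
- **Red pointer:** its angle is unchanged from the start, at −6.0°.
- **Loose parts:** comparing first and last pictures around the dial shows changes only in the dial, the arm and its shadow.
- **Force:** the readings at the end of each push were under about 5 N; I did not read the force during the strokes.

**Disagreement:** the scene camera's numeric line angle was about 1 to 1.5° off the top camera's throughout. I put that down to coarse pixels and calibration. Its reading just after the lift (175.8°) was false, because the mask had picked up something other than the line, so I discarded it and relied on the top camera.

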